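# Stack the evidence markers back on the stowage tray

## Task

Put the three yellow L-shaped evidence markers away on the steel tray as one balanced pile, with the folds on alternating sides. Slide the black-banded one back until its upright leaf is felt to press, firmly (about 8 N for a moment), snug and square against the tray's stop, without pushing the tray along; then set the blue-banded tent over it, fold on the far side, so that the two close up into a square tube; finally stand the red-banded one on top with its fold back over the black one's and its upright leaf pointing up. Keep the edges lined up, set the markers down rather than dropping them, let go, and leave the jar, tape and torch alone.

Things in the scene. Friction and masses are not known exactly. Their poses are not given: they have to be found in the camera images.
- tray: Loose weighted steel tray, 3 kg: plate 180 mm (x) by 140 (y), 8 thick, with a stop along its near (-x) edge, full width, rising to 34 mm above the table. Origin: centre of the underside. The stop's inner face is the plane x = -80 mm of this frame; the plate's top is z = 8 mm. A push of over 10 N may slide the tray.
- marker_black: Yellow L-shaped marker, black band: two equal leaves at 90 deg, each 80 mm long over the fold, 60 wide, 8 thick; 0.08-0.17 kg. Origin: outer edge of the fold, mid-width. One leaf runs along +x (outer face z=0), one along +z (outer face x=0); y along the fold. Starts on the tray as an L: leaf +x flat, leaf +z upright with its back to the stop, 10-35 mm away, slightly askew.
- marker_black_mid (a point): Point 40 mm along x and 40 mm along z from the black marker's origin: middle of the square its leaves half enclose.
- marker_blue: Yellow L-shaped marker, blue band: two equal leaves at 90 deg, each 80 mm long over the fold, 60 wide, 8 thick; 0.08-0.17 kg. Origin: outer edge of the fold, mid-width. One leaf runs along +x (outer face z=0), one along +z (outer face x=0); y along the fold. Starts on the table as a tent: fold on top (62 mm up), leaves sloping down 45 deg, one towards the robot, one away (yaw within 0.45 rad).
- marker_blue_mid (a point): Point 40 mm along x and z from the blue marker's origin. Piled: one leaf lies level on top of the black's upright leaf, the other hangs with its foot on the free end of the black's flat leaf, so its fold is 80 mm farther from the stop and 88 mm higher than the black's. The leaves are interchangeable; a leaf can be pinched by its side edges, 60 mm apart.
- marker_red: Yellow L-shaped marker, red band: two equal leaves at 90 deg, each 80 mm long over the fold, 60 wide, 8 thick; 0.08-0.17 kg. Origin: outer edge of the fold, mid-width. One leaf runs along +x (outer face z=0), one along +z (outer face x=0); y along the fold. Starts on the table as an L: leaf +x flat, pointing away from the robot, leaf +z upright (yaw within 0.5 rad).
- marker_red_mid (a point): Point 40 mm along x and z from the red marker's origin. Piled: it stands as an L on the blue's level leaf, its fold directly above the black fold, 88 mm higher, upright leaf on the stop's side.
- swab_jar: Bystander: jar with white lid, 56 mm across, 75 mm high, beyond the work area. Origin: centre of its underside.
- tape_roll: Bystander: orange roll of tape lying flat, 90 mm across, 25 mm high. Origin: centre of its underside.
- torch: Bystander: black torch lying down, about 135 mm long, 36 mm high. Origin: underside, 3 cm behind the head.
Things that resemble listed ones, but are neither listed nor needed, are in the scene too. Leave any green look-alike of the marker_blue alone. Leave any green look-alike of the marker_red alone.

How it is judged:
By the outcome, as a careful person would: the job done as asked, in the order asked, and still so for the second after the job is handed in, with the robot touching nothing.
It also fails if it takes over 61 s, if anything falls off the work surface, if the arm or the gripper's body presses on something with over 40 N, if the wrist force passes 120 N, or if a joint passes its speed limit or range.

## Robot

A 6-joint arm with a two-finger parallel gripper is mounted at the origin on the work surface. World frame = base frame: x ahead of the robot, y to its left, z up, the work surface at z = 0. Lengths are in m, angles in rad, forces in N, time in s.
With the tool pointing down it reaches from about 0.2 to 0.875 m from the base axis. Payload 3.4 kg.
Tool frame: the origin (TCP) lies between the finger pads; the fingertips stand 25 mm ahead of it and the grasp point (between the pads) lies 6 mm ahead of it (r.nose_length is the z of the fingertips in the tool frame, in m); z points along the fingers, y is the line along which they close (so a half turn about z gives the same grasp; the last joint's range is limited). The gripper opens to 94 mm and grips with 3 to 60 N. Pads are 16 mm wide; open, the fingers measure 119 mm over their backs; the gripper's body (75 mm by 177 mm) begins 78 mm behind the grasp point.
Start: joints at [-1.407, 0.276, 1.505, -0, 1.361, -0.121], TCP at [0.162, -0.552, 0.23] pointing down, gripper open.
Joint ranges: [-2.89, 2.89], [-0.75, 2.08], [0.22, 2.7], [-1.18, 4.32], [0.11, 2.71], [-2.7, 2.7]. Speed limits (rad/s): [2.57, 2.57, 3.14, 3.14, 3.14, 3.14].

## Interface

Orientations are given as a unit quaternion [w, x, y, z].
In Python, from plant import r, gripper_to, inverse_kinematics, vision, models, telemetry gives the robot as it stands. Calls block until the motion is done:
- r.move_to(position, orientation): joint-space move of the TCP to a pose.
- r.move_l(position, rot=None, vel=0.15, guard=None): straight line of the TCP; rot=None keeps the orientation; vel is the mean speed in m/s. With guard (N) it stops when the force on the tool has changed by that much, and returns True; else False.
- r.movej(angles): joint-space move.
- gripper_to(opening, f_grip=None): finger opening in m; f_grip is the grip in N (None keeps the last); returns when the fingers have stopped.
- r.hold(seconds).
- inverse_kinematics(position, orientation): joint angles nearest the present ones, or None.
- vision.snapshot(name): name is "scene" or "top" or "wrist"; returns the picture (480x640x3 uint8, red, green, blue); there is no depth.
- vision.get_calibration(name): a dict with "fx", "fy", "cx", "cy" (pixels), "position" and "orientation" of the camera in the world. Camera axes: x right, y down, z forward; pixel columns grow to the right and rows downward; lengths in m; the calibration is good to about 2 mm. A picture is of the moment at which its call begins: read the wrist's pose just before it. get_calibration takes no time and is no camera call; for the wrist camera it gives the pose at the moment of the call.
A pose or a line that the arm cannot do raises r.PlanningError and nothing moves.
- r.sign_off(): hands the job in; it is judged then, once.
Trained networks look in the newest picture that a camera, given by its name, has taken for a name from the list of things; names that differ only in an ending like _2 or _b are one class to them, and where a whole thing is asked for, a point or a joint stands for the part that bears it (a point fixed in the world has none). Each returns a list of dicts, best first, with "score" (0 to 1); they miss things now and then, are a little off and sometimes report something else, mostly with a low value. They report only what shows in the picture. A call takes as long as a camera call. They do not tell look-alikes from the thing itself.
- models.boxes_of(thing, camera): "at" ([x, y, z] in m, in world coordinates, good to about 4 mm: the middle of the surface that is visible of it).
- models.regions_of(thing, camera): "pixels" (480x640 bool, what is visible of it).
- models.mark_of(thing, camera): "at" ([x, y, z] in m, in world coordinates, good to about 4 mm: a listed point, or the origin of a listed thing).
Readings, each from a call of its own:
- telemetry.current_t(): time.
- telemetry.current_joints(): joint angles.
- telemetry.current_dq(): joint speeds.
- telemetry.current_joint_efforts(): joint torques, N m.
- telemetry.current_ee_pos(): TCP position.
- telemetry.current_tool_rot(): TCP orientation.
- telemetry.current_wrist_force(): force on the tool from outside, world axes, zero at the start.
- telemetry.current_torque(): the same for the moment, N m.
- telemetry.current_opening(): finger opening in m.
- telemetry.current_finger_force(): force on a finger pad.
Only numpy, scipy, OpenCV 4.12 (cv2) and the standard library are available. Lean on these libraries where they do the work, as an engineer would, in place of code of your own. Each camera call takes 0.05 s, during which the arm holds its last target. There are 200 camera calls.

## Working session

There is one attempt and no reset: what is moved stays moved. The work goes in short steps, each a Python script; the robot and the scene stay as the last script left them, time stands still between calls to the robot, and variables do not carry over. Pictures are saved under pics/ and viewed, at most 10 in all, crops included, and the job is handed in when it is done.

```bash
ls; mkdir -p pics; python3 - <<'E'
from plant import r, vision, models, telemetry
import cv2,numpy as np
ims=[]
for c in("scene","top"):
    im=vision.snapshot(c); cv2.imwrite(f"pics/{c}0.png",im[...,::-1])
    k=vision.get_calibration(c); print(c,{a:np.round(b,3).tolist() for a,b in k.items()})
    for n in("tray","marker_black","marker_blue","marker_red","marker_black_mid","marker_blue_mid","marker_red_mid","swab_jar","tape_roll","torch"):
        print(n,[(round(d['score'],2),np.round(d['at'],3).tolist()) for d in models.mark_of(n,c)[:4]])
print(telemetry.current_t(), telemetry.current_tool_rot())
E
```

```text
pics
scene {'fx': 468.994, 'fy': 468.994, 'cx': 323.262, 'cy': 241.913, 'position': [1.114, 0.453, 0.712], 'orientation': [-0.164, 0.378, 0.83, -0.376]}
tray [(0.64, [0.532, -0.038, 0.003])]
marker_black [(0.57, [0.477, -0.042, 0.009])]
marker_blue [(0.76, [0.364, 0.342, 0.062]), (0.73, [0.552, 0.24, 0.062])]
marker_red [(0.75, [0.426, -0.396, 0.003]), (0.62, [0.522, -0.288, 0.002])]
marker_black_mid [(0.87, [0.515, -0.035, 0.044]), (0.72, [0.777, -0.148, -0.002])]
marker_blue_mid [(0.83, [0.362, 0.341, 0.006]), (0.79, [0.546, 0.241, 0.004])]
marker_red_mid [(0.89, [0.467, -0.392, 0.039]), (0.88, [0.566, -0.27, 0.039])]
swab_jar [(0.73, [0.757, 0.136, 0.001]), (0.61, [0.568, -0.269, 0.038])]
tape_roll [(0.7, [0.778, -0.147, -0.003]), (0.53, [0.546, 0.244, 0.007])]
torch [(0.96, [0.674, -0.409, -0.005])]
top {'fx': 474.947, 'fy': 474.947, 'cx': 321.142, 'cy': 238.14, 'position': [0.43, -0.03, 1.001], 'orientation': [0.049, -0.697, 0.713, -0.059]}
tray [(0.76, [0.538, -0.041, -0.002])]
marker_black [(0.89, [0.477, -0.046, 0.007])]
marker_blue [(0.83, [0.366, 0.345, 0.065]), (0.68, [0.546, 0.238, 0.066])]
marker_red [(0.81, [0.528, -0.284, 0.002]), (0.8, [0.43, -0.396, 0.0])]
marker_black_mid [(0.58, [0.521, -0.036, 0.049])]
marker_blue_mid [(0.82, [0.544, 0.239, 0.011]), (0.71, [0.365, 0.344, 0.005])]
marker_red_mid [(0.86, [0.468, -0.39, 0.045]), (0.77, [0.56, -0.272, 0.037])]
swab_jar []
tape_roll [(0.66, [0.775, -0.141, -0.003])]
torch [(0.65, [0.676, -0.406, 0.0])]
1.1 [ 6.88758699e-05  9.89876581e-01  1.41930792e-01 -9.09548795e-06]
```

View pics/scene0.png

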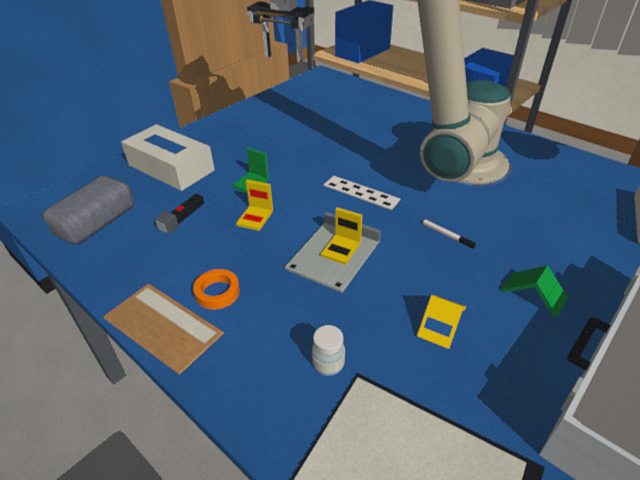

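View pics/top0.png

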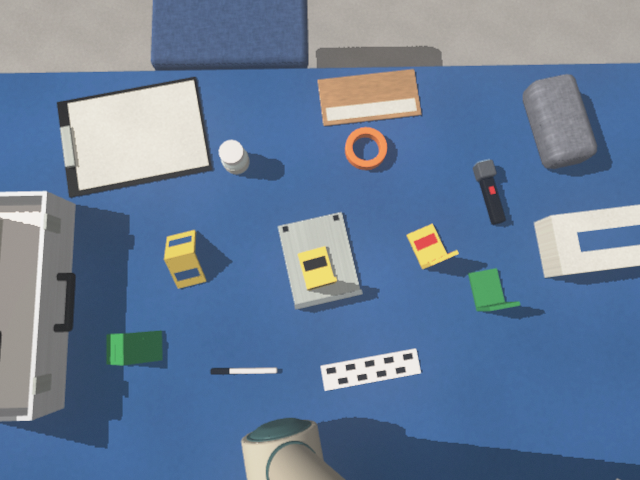

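Scene view: the candidates for blue are the yellow tent at (440,320), with a blue band, and a green tent at (540,285). For red they are the yellow L at (257,205), with a red band, and a green L at (257,170). Black sits on the tray at (345,235). In the top view the yellow ones are blue (185,260), red (428,245) and black (315,268). I choose the yellow ones, check them in one crop sheet, and fit their poses by silhouette.

```bash
cat > h.py <<'E'
import numpy as np, cv2
from scipy.optimize import minimize
from scipy.spatial.transform import Rotation as R
from plant import r, gripper_to, inverse_kinematics, vision, models, telemetry
def quat(m): q=m.as_quat(); return np.array([q[3],q[0],q[1],q[2]])
def rot(q): return R.from_quat([q[1],q[2],q[3],q[0]])
def box(a,b): return np.array([[x,y,z] for x in(a[0],b[0]) for y in(a[1],b[1]) for z in(a[2],b[2])],float)
L=[box((0,-.03,0),(.08,.03,.008)),box((0,-.03,0),(.008,.03,.08))]
TR=[box((-.09,-.07,0),(.09,.07,.008)),box((-.09,-.07,0),(-.08,.07,.034))]
def proj(k,P):
    c=rot(k["orientation"]).inv().apply(P-np.array(k["position"]))
    return np.c_[k["fx"]*c[:,0]/c[:,2]+k["cx"],k["fy"]*c[:,1]/c[:,2]+k["cy"]]
def sil(k,parts,p,M):
    m=np.zeros((480,640),np.uint8)
    for b in parts:
        uv=proj(k,M.apply(b)+p)
        h=cv2.convexHull(np.float32(uv))
        cv2.fillConvexPoly(m,np.int32(np.round(h*16)),255,cv2.LINE_AA,4)
    return m
def yellow(im):
    h=cv2.cvtColor(im,cv2.COLOR_RGB2HSV)
    m=cv2.inRange(h,(20,110,50),(34,255,255))
    return m
def blob(im,uv,close=15):
    m=yellow(im); n,l,s,c=cv2.connectedComponentsWithStats(cv2.morphologyEx(m,cv2.MORPH_CLOSE,np.ones((5,5))))
    ok=[i for i in range(1,n) if s[i,4]>80]
    i=min(ok,key=lambda i:np.hypot(*(c[i]-uv)))
    b=np.uint8(l==i)*255
    cs,_=cv2.findContours(b,cv2.RETR_EXTERNAL,cv2.CHAIN_APPROX_NONE); cv2.drawContours(b,cs,-1,255,-1)
    return b
# M(yaw): marker orientation
FLAT=lambda y: R.from_euler('z',y)
TENT=lambda y: R.from_euler('z',y)*R.from_euler('y',135,degrees=True)
def fit(views,parts,x0,z,M):
    B=[(k,cv2.GaussianBlur(m,(0,0),1.5).astype(float)) for k,m in views]
    def cost(v):
        return sum(((cv2.GaussianBlur(sil(k,parts,np.array([v[0]*.01,v[1]*.01,z]),M(v[2]*.1)),(0,0),1.5)-b)**2).sum()/255**2 for k,b in B)
    best=None
    for dy in(-.35,-.1,.15,.4):
        s=np.array([x0[0]*100,x0[1]*100,(x0[2]+dy)*10])
        o=minimize(cost,s,method='Nelder-Mead',options=dict(initial_simplex=s+np.vstack([np.zeros(3),np.eye(3)*.8]),xatol=.005,fatol=.01))
        if best is None or o.fun<best.fun: best=o
    return np.r_[best.x[:2]*.01,best.x[2]*.1,best.fun]
E
cat > fit0.py <<'E'
from h import *
ims={};K={}
for c in("scene","top"): ims[c]=vision.snapshot(c);K[c]=vision.get_calibration(c)
T={"black":(.477,-.044,.008,FLAT,L),"blue":(.549,.239,.062,TENT,L),"red":(.525,-.286,0,FLAT,L)}
crops=[]
for n,(x,y,z,M,P) in T.items():
    V=[]
    for c in ims:
        uv=proj(K[c],np.array([[x+.02,y,.03]]))[0]; V.append((K[c],blob(ims[c],uv)))
    out=[fit(V,P,(x,y,.1),z,M),fit(V[:1],P,(x,y,.1),z,M),fit(V[1:],P,(x,y,.1),z,M)]
    print(n,*[np.round(o,4) for o in out],[int((v[1]>0).sum()) for v in V])
    for (k,m),c in zip(V,ims):
        im=ims[c].copy(); s=sil(k,P,np.array([out[0][0],out[0][1],z]),M(out[0][2])); im=cv2.resize(im,None,fx=3,fy=3,interpolation=cv2.INTER_CUBIC)
        cs,_=cv2.findContours(cv2.resize(s,None,fx=3,fy=3),cv2.RETR_LIST,cv2.CHAIN_APPROX_NONE)
        cs,_=cv2.findContours(np.uint8(cv2.resize(s,None,fx=3,fy=3)>127),cv2.RETR_LIST,cv2.CHAIN_APPROX_NONE); cv2.drawContours(im,cs,-1,(255,0,255),1)
        u,v=np.int32(3*proj(k,np.array([[x+.02,y,.03]]))[0]); crops.append(im[v-130:v+130,u-130:u+130])
V=[]
for c in ims:
    t=models.regions_of("tray",c)[0]["pixels"].astype(np.uint8)*255
    b=blob(ims[c],proj(K[c],np.array([[.5,-.04,.03]]))[0])
    V.append((K[c],cv2.morphologyEx(t|b,cv2.MORPH_CLOSE,np.ones((5,5)))))
pb=L
# tray silhouette: both fits use the tray only; the black leaf sticking out is masked away
def trayfit(V):
    W=[]
    for k,m in V:
        W.append((k,m))
    return fit(W,TR,(.535,-.04,.1),0,FLAT)
V2=[]
for k,m in V:
    c="scene" if k is K["scene"] else "top"
    V2.append((k,m))
print("tray",*[np.round(trayfit(v),4) for v in (V2,V2[:1],V2[1:])])
o=trayfit(V2[1:])
im=ims["top"]; s=sil(K["top"],TR,np.array([o[0],o[1],0]),FLAT(o[2])); im=cv2.resize(im,None,fx=3,fy=3)
cs,_=cv2.findContours(np.uint8(cv2.resize(s,None,fx=3,fy=3)>127),cv2.RETR_LIST,cv2.CHAIN_APPROX_NONE); cv2.drawContours(im,cs,-1,(255,0,255),1)
u,v=np.int32(3*proj(K["top"],np.array([[.535,-.04,.0]]))[0]); crops[0]=cv2.resize(im[v-160:v+160,u-160:u+160],(260,260))
cv2.imwrite("pics/crops.png",np.vstack([np.hstack(crops[i::2]) for i in(0,1)])[...,::-1])
print(telemetry.current_t())
E
python3 fit0.py
```

```text
black [ 4.7970e-01 -4.1600e-02  2.3320e-01  5.8283e+01] [ 0.4775 -0.0423  0.2337 10.6371] [ 0.4809 -0.0419  0.2398 38.9691] [1448, 1060]
blue [ 0.5445  0.2402  0.2366 55.3243] [ 0.5439  0.2401  0.2397 14.2531] [ 0.5451  0.2404  0.2379 38.9639] [1570, 1572]
red [ 0.5229 -0.2831  0.3586 40.6315] [ 0.5216 -0.2846  0.3704 13.0115] [ 0.5238 -0.2838  0.373  23.614 ] [1172, 1115]
tray [ 5.344000e-01 -3.910000e-02  1.964000e-01  2.337089e+02] [ 5.307000e-01 -3.960000e-02  1.994000e-01  1.534053e+02] [ 5.36300e-01 -3.88000e-02  2.02900e-01  3.90934e+01]
1.3
```

View pics/crops.png

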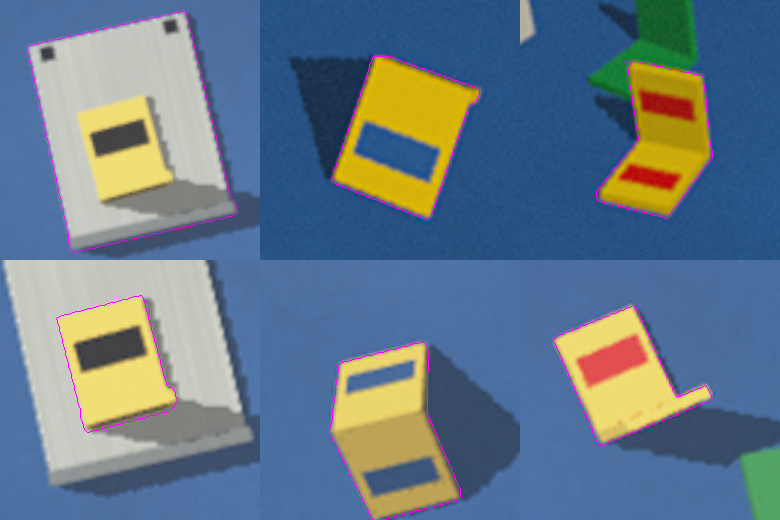

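The crops confirm all three yellow markers (black, blue and red bands), and the outlines match well. The black fold is about 25 mm from the stop. Next: pinch black to square it, slide it back, then press.

```bash
cat >> h.py <<'E'
TY=.200; DOWN=lambda y,t=0.: quat(R.from_euler('z',y)*R.from_euler('y',t)*R.from_euler('x',np.pi))
ex=np.array([np.cos(TY),np.sin(TY),0]); ey=np.array([-np.sin(TY),np.cos(TY),0]); ez=np.array([0,0,1.])
def st(s=""): print(s,"t",round(telemetry.current_t(),2),"p",np.round(telemetry.current_ee_pos(),4),"F",np.round(telemetry.current_wrist_force(),2),"op",round(telemetry.current_opening(),4))
E
python3 - <<'E'
from h import *
b=np.array([.4795,-.0418,0])
g=b+ex*.022
r.move_to(g+ez*.15,DOWN(TY)); st("above")
r.move_l(g+ez*.036,vel=.12); st("down")
gripper_to(.05,f_grip=15); st("pinched")
hit=r.move_l(g+ez*.036-ex*.045,vel=.025,guard=3.5); st(f"slid {hit}")
p=np.array(telemetry.current_ee_pos()); print("slid by",(p-g)@ex)
E
```

```text
above t 3.52 p [ 0.5013 -0.0382  0.1501] F [-0.71 -0.49  0.01] op 0.0937
down t 4.62 p [ 0.5016 -0.0376  0.0365] F [ 0.53 -0.1   0.49] op 0.0939
pinched t 5.26 p [ 0.5012 -0.0374  0.0362] F [ 0.01 -0.07  2.12] op 0.0597
slid True t 6.27 p [ 0.479  -0.0422  0.0361] F [-0.62 -0.1   1.73] op 0.0597
slid by -0.022597394444738548
```

```bash
python3 - <<'E'
from h import *
p=np.array(telemetry.current_ee_pos())
gripper_to(.075)
r.move_l(p+ez*.012+ex*.004,vel=.06)
gripper_to(.030)
q=p+ez*.012+ex*.004
r.move_l(q,rot=DOWN(TY,0.05),vel=.05); st("tilted"); print(np.round(rot(telemetry.current_tool_rot()).apply([0,0,1]),3))
hit=r.move_l(q-ex*.03,vel=.012,guard=8.2); st(f"push {hit}")
f=[np.array(telemetry.current_wrist_force())@ex]
r.hold(.3); st("held"); 
p2=np.array(telemetry.current_ee_pos()); print("x along tray",(p2-q)@ex,"y",(p2-q)@ey)
im=vision.snapshot("wrist"); cv2.imwrite("pics/w1.png",im[...,::-1])
im=vision.snapshot("scene"); cv2.imwrite("pics/s1.png",cv2.resize(im[180:320,250:420],None,fx=4,fy=4)[...,::-1])
E
```

```text
tilted t 8.18 p [ 0.4838 -0.0414  0.0481] F [ 0.16  0.25 -0.16] op 0.0297
[-0.047 -0.01  -0.999]
push True t 9.35 p [ 0.4749 -0.0431  0.0482] F [ 1.23 -0.26  0.1 ] op 0.0299
held t 9.65 p [ 0.475  -0.0431  0.048 ] F [1.28 0.49 0.9 ] op 0.0296
x along tray -0.008121042964115482 y -0.00011544411988151327
```

View pics/s1.png

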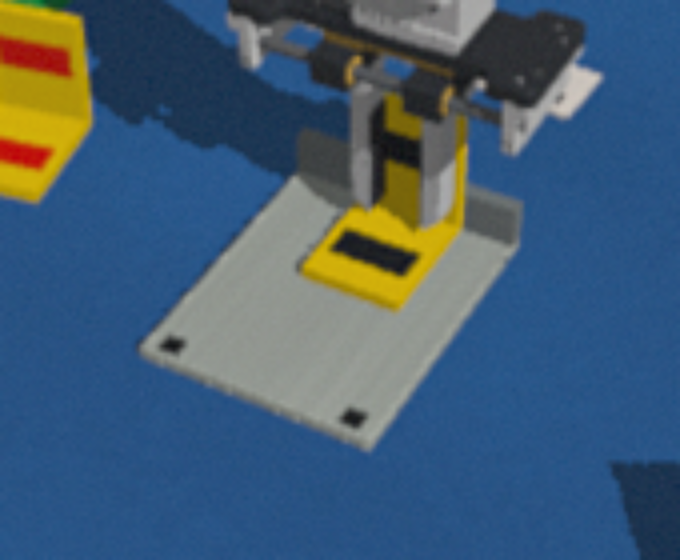

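```bash
python3 - <<'E'
from h import *
q=np.array(telemetry.current_ee_pos()); tgt=q.copy()
for i in range(14):
    tgt=tgt-ex*.0005
    r.move_l(tgt,vel=.01)
    f=np.mean([np.array(telemetry.current_wrist_force())@ex for _ in range(4)]); print(i,round(f,2),round((np.array(telemetry.current_ee_pos())-q)@ex*1000,2))
    if f>6.3: break
r.hold(.15); st("pressed"); 
p=np.array(telemetry.current_ee_pos())
r.move_l(p+ex*.015,vel=.08); st("back")
print("stop-contact tcp",p)
E
```

```text
0 2.47 -0.07
1 4.21 -0.14
2 5.44 -0.2
3 4.59 -0.24
4 7.7 -0.29
pressed t 11.15 p [ 0.4747 -0.0432  0.0481] F [ 6.64  3.55 -2.5 ] op 0.0301
back t 11.52 p [ 0.4886 -0.0402  0.0477] F [-0.6   0.62 -0.6 ] op 0.0298
stop-contact tcp [ 0.47467319 -0.04322195  0.04810259]
```

```bash
cat > blue.py <<'E'
from h import *
p=np.array(telemetry.current_ee_pos())
r.move_l(p+ez*.1+ex*.01,vel=.2); gripper_to(.094)
y=.237; o=np.array([.5448,.2402,.0622]); u=np.array([np.cos(y),np.sin(y),0]); s=np.sqrt(.5)
near=s*(-u-ez); zt=s*(u-ez); Q=DOWN(y,-np.pi/4)
g=o+.026*near+.004*zt-.015*zt
print(inverse_kinematics(g,Q),inverse_kinematics(g-.09*zt,Q))
r.move_to(g-.09*zt,Q); st("pre")
im=vision.snapshot("scene"); cv2.imwrite("pics/s2.png",im[...,::-1])
im=vision.snapshot("top"); cv2.imwrite("pics/t2.png",im[...,::-1])
r.move_l(g,vel=.1); st("at")
im=vision.snapshot("scene"); cv2.imwrite("pics/s3.png",im[...,::-1])
E
python3 blue.py; python3 - <<'E'
from h import *
V=[]
for n,c in(("s2","scene"),("t2","top")):
    im=cv2.imread(f"pics/{n}.png")[...,::-1].copy(); k=vision.get_calibration(c)
    V.append((k,blob(im,proj(k,np.array([[.48,-.045,.03]]))[0])))
for v in(V,V[:1],V[1:]): print(np.round(fit(v,L,(.458,-.046,.15),.008,FLAT),4))
a=cv2.imread("pics/s3.png")[220:420,340:600]; b=cv2.imread("pics/t2.png")[200:320,230:400]
cv2.imwrite("pics/c3.png",np.hstack([cv2.resize(a,None,fx=1.7,fy=1.7),cv2.resize(b,(340,340))]))
E
```

```text
[ 0.35483282  0.36120973  2.42654274  3.33989527  0.43560203 -1.66748526] [ 0.38479354  0.12235654  2.45557362  3.5955305   0.23974476 -1.90851345]
pre t 16.27 p [0.458  0.2192 0.1155] F [-0.58 -0.49 -0.51] op 0.094
at t 17.42 p [0.519  0.234  0.0519] F [-0.18 -0.61  0.14] op 0.0942
[ 4.56200e-01 -4.57000e-02  1.82500e-01  5.01985e+01]
[ 0.454  -0.0464  0.1913 10.3474]
[ 0.4573 -0.046   0.1888 32.4985]
```

View pics/c3.png

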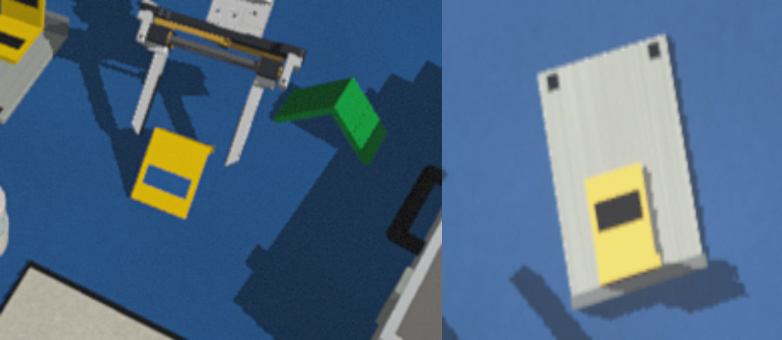

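```bash
sed -i 's/^TY=.200/TY=.195/' h.py; cat > blue2.py <<'E'
from h import *
F0=np.array([.4573,-.0464,0])
gripper_to(.05,f_grip=25); st("grip"); print("finger",telemetry.current_finger_force())
p=np.array(telemetry.current_ee_pos())
r.move_l(p+ez*.11,vel=.15); st("lift")
t=F0+ex*.054+ez*.107
print(telemetry.current_joints(), inverse_kinematics(t+ez*.05,DOWN(TY)))
r.move_to(t+ez*.05,DOWN(TY)); st("above"); print(telemetry.current_joints())
for c in("scene","wrist"):
    im=vision.snapshot(c); cv2.imwrite(f"pics/{c}4.png",im[...,::-1])
a=cv2.imread("pics/scene4.png")[120:300,230:430]; b=cv2.imread("pics/wrist4.png")
cv2.imwrite("pics/c4.png",np.hstack([cv2.resize(a,(400,360)),cv2.resize(b,(400,360))]))
E
python3 blue2.py
```

```text
grip t 18.09 p [0.5194 0.2341 0.0517] F [-0.29  0.55  1.25] op 0.06
finger 24.98863309621811Traceback (most recent call last):
  File "blue2.py", line 5, in <module>
    r.move_l(p+ez*.11,vel=.15); st("lift")
    ~~~~~~~~^^^^^^^^^^^^^^^^^^
plant.PlanningError: the arm cannot follow that straight line within its joint ranges
```

```bash
python3 - <<'E'
s=open('blue2.py').read()
s=s.replace('gripper_to(.05,f_grip=25); st("grip"); print("finger",telemetry.current_finger_force())\n','')
s=s.replace('r.move_l(p+ez*.11,vel=.15); st("lift")','''
for h in(.06,.04,.025,.015):
    try: r.move_l(p+ez*h,vel=.12); st(f"lift {h}"); break
    except r.PlanningError: pass
p[2]+=h
try: r.move_l(p+ez*(.14-h)+ex*.02,rot=DOWN(.237),vel=.12); st("rotated l")
except r.PlanningError: print("no line"); r.move_to(p+ez*(.16-h)+ex*.02,DOWN(.237)); st("rotated j")''')
open('blue2.py','w').write(s)
E
python3 blue2.py
```

```text
lift 0.06 t 18.74 p [0.5186 0.2339 0.1111] F [ 0.49  0.04 -1.54] op 0.0596
no line
rotated j t 21.72 p [0.5386 0.2381 0.2114] F [-0.22 -0.32 -1.91] op 0.0598
[2.97784320e-01 3.08097143e-01 1.50601529e+00 4.57055821e-04
 1.32833757e+00 1.63131646e+00] [-2.06397976e-01  2.35448116e-01  1.75516209e+00 -4.44089210e-16
  1.15098245e+00  1.16939835e+00]
above t 22.8 p [ 0.5109 -0.0352  0.1574] F [ 0.8   0.19 -1.45] op 0.0596
[-2.05381988e-01  2.35291941e-01  1.75432413e+00  9.24535964e-04
  1.15091742e+00  1.16971082e+00]
```

View pics/c4.png

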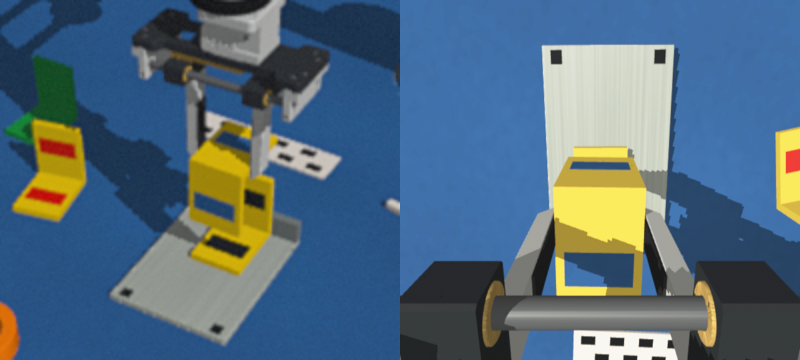

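Blue is held level over the black L, fold on the far side, hanging leaf in front. I overlay the predicted outlines on both views before lowering it.

```bash
cat > ov.py <<'E'
from h import *
F0=np.array([.4573,-.0464,.008])
p=np.array(telemetry.current_ee_pos()); Mt=rot(telemetry.current_tool_rot())
# blue predicted from hand: fold at +26 mm ahead, outer face 11 mm below the TCP
fwd=np.array([np.cos(TY),np.sin(TY),0])
ob=p+fwd*.026+ez*(-.011); Mb=R.from_euler('z',TY)*R.from_euler('y',180,degrees=True)
out=[]
for c in("scene","wrist"):
    k=vision.get_calibration(c); S=3
    im=cv2.resize(cv2.imread(f"pics/{c}4.png"),None,fx=S,fy=S,interpolation=cv2.INTER_CUBIC)
    for parts,pp,M,col in((L,ob,Mb,(255,0,255)),(L,F0,FLAT(TY),(0,0,255)),(TR,F0*[1,1,0]+ex*.08-ey*.0075,FLAT(TY),(0,255,0))):
        for b in parts:
            uv=np.int32(S*proj(k,M.apply(b)+pp))
            for i in range(8):
                for j in range(i):
                    if bin(i^j).count("1")==1: cv2.line(im,tuple(map(int,uv[i])),tuple(map(int,uv[j])),col,1)
    if c=="scene": im=im[390:870,750:1230]
    else: im=im[300:1200,1150-500:1150+500]; 
    out.append(im)
a,b=out
cv2.imwrite("pics/c5.png",np.hstack([cv2.resize(a,(400,400)),cv2.resize(b,(400,360))[:,:].copy() if 0 else cv2.copyMakeBorder(cv2.resize(b,(400,360)),0,40,0,0,cv2.BORDER_CONSTANT)]))
E
python3 ov.py
```

```text
(no output)
```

View pics/c5.png

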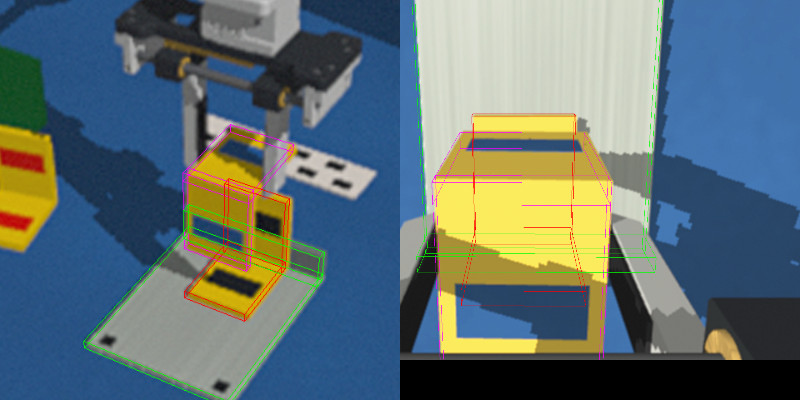

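The outlines agree with both images to about a pixel, so I lower blue.

```bash
python3 - <<'E'
from h import *
t=np.array([.4573,-.0464,0])+ex*.054+ez*.107
r.move_l(t+ez*.006,vel=.06); st("near")
hit=r.move_l(t-ez*.004,vel=.012,guard=2.5); st(f"touch {hit}")
r.hold(.2)
gripper_to(.070); st("open")
gripper_to(.092)
p=np.array(telemetry.current_ee_pos())
r.move_l(p+ez*.12,vel=.2)
im=vision.snapshot("wrist"); cv2.imwrite("pics/wrist6.png",im[...,::-1]); k=vision.get_calibration("wrist"); np.save("k6.npy",k,allow_pickle=True)
for c in("scene","top"):
    im=vision.snapshot(c); cv2.imwrite(f"pics/{c}6.png",im[...,::-1])
st("up")
E
cat > ov6.py <<'E'
from h import *
import sys
F0=np.array([.4573,-.0464,.008]); out=[]; n=sys.argv[1]; red=len(sys.argv)>2
MB=R.from_euler('z',TY)*R.from_euler('y',180,degrees=True)
things=[(L,F0+ex*.08+ez*.088,MB,(255,0,255)),(L,F0,FLAT(TY),(0,0,255))]
if red: things.append((L,F0+ez*.088,FLAT(TY),(255,255,0)))
for c in("scene","wrist"):
    k=vision.get_calibration(c) if c=="scene" else np.load(f"k{n}.npy",allow_pickle=True).item(); S=3
    im=cv2.resize(cv2.imread(f"pics/{c}{n}.png"),None,fx=S,fy=S,interpolation=cv2.INTER_CUBIC)
    for parts,pp,M,col in things:
        for b in parts:
            uv=np.int32(S*proj(k,M.apply(b)+pp))
            for i in range(8):
                for j in range(i):
                    if bin(i^j).count("1")==1: cv2.line(im,tuple(map(int,uv[i])),tuple(map(int,uv[j])),col,1)
    u,v=np.int32(S*proj(k,(F0+ex*.04+ez*(.08 if red else .04))[None])[0]); d=170 if c=="scene" else 400
    u=max(u,d); v=min(max(v,d),480*S-d); out.append(cv2.resize(im[v-d:v+d,u-d:u+d],(400,400)))
cv2.imwrite(f"pics/o{n}.png",np.hstack(out))
E
python3 ov6.py 6
```

```text
near t 23.78 p [ 0.5106 -0.0361  0.1132] F [-0.15 -0.1  -1.02] op 0.0598
touch True t 24.32 p [ 0.5104 -0.036   0.1079] F [-0.33 -0.75  3.7 ] op 0.0598
open t 24.93 p [ 0.5093 -0.0357  0.1067] F [-0.12  0.02  0.11] op 0.07
up t 26.38 p [ 0.5086 -0.0356  0.2254] F [ 0.28  0.46 -0.38] op 0.0917
```

View pics/o6.png

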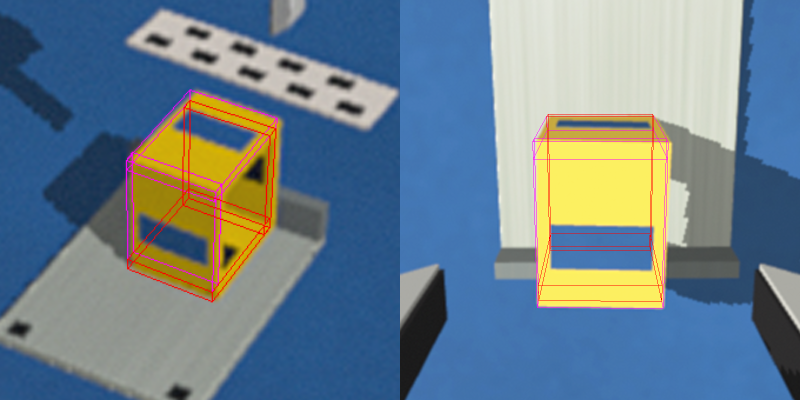

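The tube has closed and its edges line up with the prediction. Now red.

```bash
cat > red.py <<'E'
from h import *
y=.366; o=np.array([.5227,-.2840,0]); u=np.array([np.cos(y),np.sin(y),0])
g=o+.012*u+ez*.0275
r.move_to(g+ez*.12,DOWN(y)); st("above red"); print(np.round(telemetry.current_joints(),2))
r.move_l(g,vel=.1); st("at")
gripper_to(.05,f_grip=25); st("grip"); print("finger",telemetry.current_finger_force())
r.move_l(g+ez*.20,vel=.2)
t=np.array([.4573,-.0464,0])+ex*.012+ez*.1235
r.move_to(t+ez*.05,DOWN(TY)); st("over pile")
im=vision.snapshot("wrist"); cv2.imwrite("pics/wrist7.png",im[...,::-1]); np.save("k7.npy",vision.get_calibration("wrist"),allow_pickle=True)
im=vision.snapshot("scene"); cv2.imwrite("pics/scene7.png",im[...,::-1])
E
python3 red.py; sed 's/F0+ez\*.088,FLAT/F0+ez*.138,FLAT/; s/else .04)/else .08)/' ov6.py > ov7.py; python3 ov7.py 7 r
```

```text
above red t 27.38 p [ 0.5339 -0.2788  0.1475] F [-1.02  0.02  0.33] op 0.0919
[-0.6   0.37  1.57  0.    1.2   0.61]
at t 28.73 p [ 0.5344 -0.28    0.0282] F [ 0.92 -0.72 -0.01] op 0.0921
grip t 29.33 p [ 0.534  -0.2799  0.0277] F [ 0.06 -0.86  1.47] op 0.0602
finger 24.995078947395086
over pile t 31.47 p [ 0.4702 -0.0449  0.1737] F [ 0.6  -0.48 -1.93] op 0.06
```

View pics/o7.png

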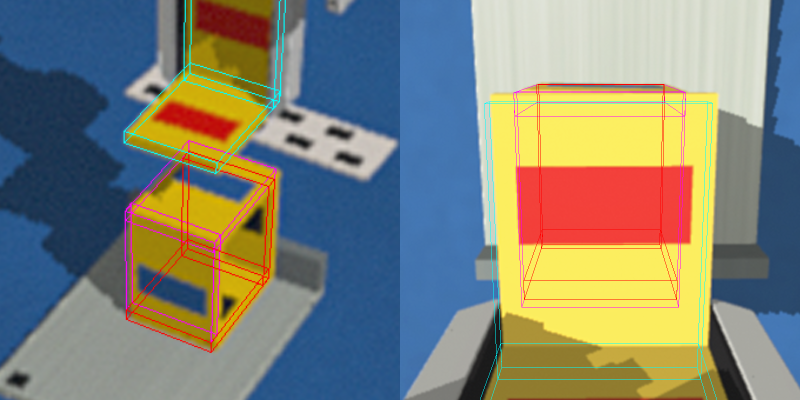

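Red is held level. It sits about 1 mm too far forward in the hand, so I shift the target back by that much, lower and release.

```bash
python3 - <<'E'
from h import *
t=np.array([.4573,-.0464,0])+ex*.011+ez*.1235
r.move_l(t+ez*.007,rot=DOWN(TY),vel=.06); r.hold(.2); st("near")
hit=r.move_l(t-ez*.004,vel=.012,guard=2.5); st(f"touch {hit}")
r.hold(.2)
gripper_to(.066); st("open"); gripper_to(.092)
p=np.array(telemetry.current_ee_pos())
r.move_l(p+ez*.13,vel=.18)
im=vision.snapshot("wrist"); cv2.imwrite("pics/wrist8.png",im[...,::-1]); np.save("k8.npy",vision.get_calibration("wrist"),allow_pickle=True)
im=vision.snapshot("scene"); cv2.imwrite("pics/scene8.png",im[...,::-1])
st("up")
E
python3 ov6.py 8 r
```

```text
near t 32.63 p [ 0.4684 -0.0443  0.1309] F [ 0.38 -0.25 -1.37] op 0.0598
touch True t 33.25 p [ 0.468  -0.0442  0.1236] F [-0.41 -0.95  4.7 ] op 0.0597
open t 33.79 p [ 0.4668 -0.044   0.1225] F [-0.63 -0.19 -0.94] op 0.0662
up t 35.37 p [ 0.4663 -0.0438  0.2515] F [-0.28  0.49  0.39] op 0.0918
```

View pics/o8.png

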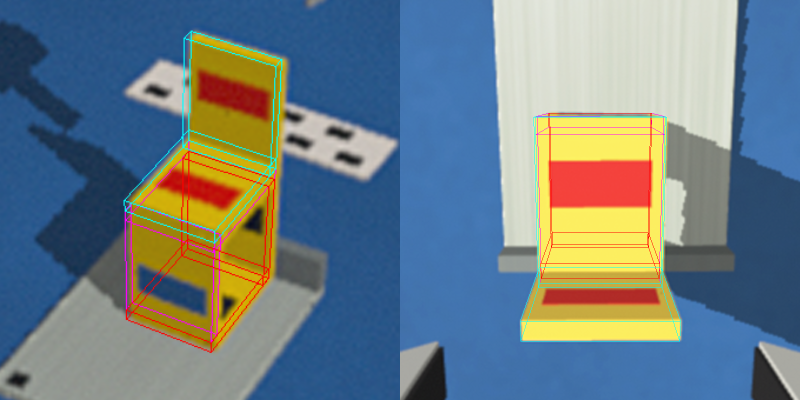

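The pile is aligned and clear of the gripper: red stands upright on top, its outline on the prediction in both views. I hand it in.

```bash
python3 -c "
from h import *
r.hold(.3); print(r.sign_off()); st()"
```

```text
the job is handed in; nothing more can be done
None
the job is handed in; nothing more can be done
```

The job is handed in at about 36 s: black was pressed against the stop at about 7.5 N, blue closes it into a square tube, and red stands on top with its edges lined up in the last pictures; the jar, tape, torch and green look-alikes were not touched.

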